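# Clamp the bamboo hoop on the hoop table

## Robot

A 7-joint arm with a two-finger parallel gripper is mounted at the origin on the work surface. World frame = base frame: x ahead of the robot, y to its left, z up, the work surface at z = 0. Lengths are in m, angles in rad, forces in N, time in s.
With the tool pointing down it reaches from about 0.4 to 0.9 m from the base axis. Payload 5.5 kg.
Tool frame: the origin (TCP) lies midway between the tips of the shut fingers; the grasp point (between the pads) lies 19 mm behind it (grip_depth is the distance from the TCP to the grasp point, in m); z points along the fingers, y is the line along which they close (so a half turn about z gives the same grasp; the last joint's range is limited). The gripper opens to 85 mm and grips with 20 to 120 N. Pads are 22 mm wide; open, the fingers measure 114 mm over their backs; the gripper's body (76 mm by 85 mm) begins 54 mm behind the grasp point. The pads swing forward as they close: fully open they stand 13 mm farther back than shut.
Start: joints at [-1.024, 0.501, -0.427, 1.55, 0.221, 1.138, -0.21], TCP at [0.182, 0.624, 0.231] pointing down, gripper open.
Joint ranges: [-2.88, 2.88], [-0.31, 2.03], [-1.54, 1.56], [0.2, 2.42], [-1.41, 4.55], [0.19, 2.02], [-2.57, 2.57]. Speed limits (rad/s): [2.57, 2.57, 3.14, 3.14, 3.14, 3.14, 3.14].

## Interface

Orientations are given as a 3x3 rotation matrix whose columns are the frame's x, y, z axes.
In Python, from plant import * gives the robot as it stands.
- The arm moves only by the tool send_rows, never from a script. Its arguments are lists of equal length, an entry for each row: "gripper": the opening, from -1 (shut) to 1 (fully open); "xyz": the shift along the tool's x, y, z each as a share of 0.025 m, from -1 to 1, a list of three; "twist": the turn, a rotation vector about the tool's x, y, z each as a share of 4 degrees, from -1 to 1, a list of three. In form: {"gripper": [gripper, ...], "xyz": [[x, y, z], ...], "twist": [[wx, wy, wz], ...]}. A call has 1 to 20 rows; each row shifts and turns the commanded pose from where the row before left it, along the tool's axes as they then stand; what a row does not reach is not made up. A row lasts 1/10 s, in which the tool goes at most 50 mm and 8.59 degrees, less where a joint would pass 70% of its speed; a pose out of reach is approached as far as the arm can. A call with a number of a shift or a turn outside -1 to 1 is refused whole. A call with a gripper value outside its range is refused whole. The fingers move at their own pace and stop on an object; the grip force is fixed at half the most. Time passes only in rows, so rows that do not move let the fingers close. It gives the time, the measured TCP pose, the force, the opening and the grip force at its end, in the units of the state.
- read_state(): the state, without advancing time (a new reading comes with each control period).
- camera(name): name is "scene" or "top" or "wrist"; returns a dict with "img" (420x560x3 uint8, blue, green, red), "depth" (420x560 float32, m along the optical axis (not along the pixel's ray), 0 where there is no reading), "intrinsics" (3x3 intrinsics, pixels), "view" (4x4, takes a point from world to camera coordinates). Camera axes: x right, y up, looking along -z (the intrinsics and any distortion apply to the point x, -y, -z); pixel columns grow to the right and rows downward; lengths in m; the calibration is good to about 2 mm. A picture is of the moment at which its call begins.
- job_done(): hands the job in; it is judged then, once.
The state is a dict: "time": time; "q": joint angles; "joint_vel": joint speeds; "joint_efforts": joint torques, N m; "eef_pos": TCP position; "orientation": TCP orientation; "ft_force": force on the tool from outside, world axes, zero at the start; "torque": the same for the moment, N m; "opening": finger opening in m; "grip_force": force on a finger pad.
Only numpy, scipy, OpenCV 4.12 (cv2) and the standard library are available. Lean on these libraries where they do the work, as an engineer would, in place of code of your own. Each camera call takes 0.05 s, during which the arm holds its last target. There are 200 camera calls.

## Task

Clamp the bamboo hoop down on the hoop table: take its three wooden wing knobs one after another, in any order, and turn each clockwise so that its brass finger swings over the hoop to the stop pin and then screws down fully home, until the knob comes up solid. Do not drag the hoop table from its place or pull the hoop off its ring, and leave the other things as they lie.

Things in the scene. Friction and masses are not known exactly. Their poses are not given: they have to be found in the camera images.
- hoop_table: Square plywood board 300 x 300 x 12 mm, loose on four rubber-tipped feet, about 1.4 kg in all: it slides if a knob is wrenched with over about 1 N m. Origin under its centre at foot level; plywood top at z = 57 mm. A fixed wooden ring 148 mm across stands 16 mm above it. Three like clamps at 122 mm radius: a towards +x, b and c 120 and 240 degrees anticlockwise.
- hoop: Loose bamboo embroidery hoop, 172 mm outside, 152 mm inside, 18 mm high, with a small brass screw on its rim; lies flat on the plywood round the inner ring. Origin at the centre of its underside (57 mm up), z up.
- finger_a: Brass clamp finger 26 wide, 6 mm thick, its round tip 53 mm from the bolt it swings on. Origin on the bolt's axis at the finger's underside, x towards the tip. Starts 0.4 to 0.9 rad anticlockwise of home, where a steel pin stops it pointing at the board's centre, tip over the hoop. Swings at about 0.05 N m.
- knob_a: Dark wooden wing knob on top of finger_a, on the same bolt and carried by it. Origin on the axis at the knob's underside (the finger's top face), x along the wing. Wing 66 long, 15 thick, flat-sided, same either way round, from 10 to 42 mm above the origin; boss below it 25 mm across.
- finger_b: Finger of clamp b, like finger_a. Every finger sinks as its knob is screwed in; at the knob's end stop its underside is 74.5 mm above the board's origin and bears on the hoop.
- knob_b: Knob of finger_b, like knob_a. Each knob is captive, turns clockwise from above to a hard end stop and sinks 10 mm a turn with its finger. Friction 0.12 N m, so turning it first carries the finger round to its pin and then screws in. 1.4 to 2.6 rad in all to the stop; the stop's direction differs per knob and is not marked: feel for it.
- finger_c: Finger of clamp c, like finger_a.
- knob_c: Knob of finger_c, like knob_a; its end stop lies elsewhere again.
- cabinet: Acrylic cabinet of thread reels with a half-open sliding door, 150 deep x 220 wide x 190 mm tall, fixed; origin under its centre, open face to its -x. An obstacle only.
- bowl: Empty white ceramic bowl, 124 mm across, 50 mm high; origin under its centre. Leave alone.
- thimble: Red plastic thimble, 21 mm across, 25 mm high, standing mouth down; origin under its centre. Leave alone.
- magnifier: Round glass magnifier, 84 mm across, with a wooden handle, 190 mm long in all, lying flat along its x, lens towards +x. Leave alone.
There are look-alikes about, which are no part of the job. Leave any green or purple look-alike of the hoop alone.

How it is judged:
At the end, for the whole second after the job is handed in: Each finger points at the centre within 0.1 rad, is screwed down to within 0.4 mm of its end stop and bears on the hoop with over 1 N; the hoop lies flat round its ring; the hoop table stands level and at rest (contact force between each of finger_a, finger_b, finger_c and hoop above 1 N and z of each of finger_a, finger_b, finger_c in the frame of hoop_table below 0.0749 m and angle between the x axis of finger_a and the x axis of hoop_table, either way round below 0.1 rad and angle between the x axis of finger_b and the x axis of hoop_table, either way round between 0.947 and 1.147 rad and angle between the x axis of finger_c and the x axis of hoop_table, either way round between 0.947 and 1.147 rad and horizontal distance between hoop and hoop_table below 0.006 m and z of hoop in the frame of hoop_table below 0.059 m and angle between the z axis of hoop and the z axis of hoop_table, either way round below 0.04 rad and angle between hoop_table's own z axis and vertical below 0.03 rad and linear speed of hoop_table below 0.01 m/s); the robot touches nothing.
It fails at once if the hoop table is dragged or twisted out of its place by over 20 mm (distance of hoop_table from where it was at the start of the episode above 0.02 m).
It fails at once if the bowl, thimble or magnifier is shifted by over 15 mm (distance of any of bowl, thimble, magnifier from where it was at the start of the episode above 0.015 m).
It also fails if it takes over 67 s, if anything falls off the work surface, if the arm or the gripper's body presses on something with over 40 N, if the wrist force passes 120 N, or if a joint passes its speed limit or range.

## Working session

There is one attempt and no reset: what is moved stays moved. The work goes in short steps, Python scripts to look and compute and a tool call to move; the robot and the scene stay as the last step left them, time stands still between calls to the robot, and variables do not carry over. Pictures are saved under pics/ and viewed, at most 10 in all, crops included, and the job is handed in when it is done.

Besides the shell and the picture viewer there is one more tool, called after "Call:" by a JSON object that holds its "name" and its "arguments", one argument or row to a line. send_rows: Moves the arm, as the interface text tells. Its arguments: {"type":"object","properties":{"gripper":{"type":"array","items":{"type":"number"}},"xyz":{"type":"array","items":{"type":"array","items":{"type":"number"}}},"twist":{"type":"array","items":{"type":"array","items":{"type":"number"}}}},"required":["gripper","xyz","twist"]}

```bash
mkdir -p pics; ls
python3 - <<'E'
from plant import *
import cv2,pickle
d={}
for n in("scene","top"):
    c=camera(n);d[n]=c;cv2.imwrite(f"pics/{n}0.png",c["img"])
    print(n,c["intrinsics"],c["view"])
pickle.dump(d,open("c0.pkl","wb"))
s=read_state();print(s)
E
```

```text
pics
scene [[425.73259508   0.         280.94711086]
 [  0.         425.73259508 209.25218716]
 [  0.           0.           1.        ]] [[ 0.54803799  0.83641    -0.00852492 -0.29533021]
 [-0.62511982  0.41632428  0.66022671  0.31474522]
 [ 0.55576935 -0.35650022  0.75101799 -1.50628926]
 [ 0.          0.          0.          1.        ]]
top [[451.02748532   0.         281.13435699]
 [  0.         451.02748532 208.82562257]
 [  0.           0.           1.        ]] [[-0.01845333 -0.99980794 -0.00659989 -0.02307632]
 [ 0.99677539 -0.01891213  0.07798174 -0.5737354 ]
 [-0.07809158 -0.00513959  0.99693294 -1.60100465]
 [ 0.          0.          0.          1.        ]]
{'time': 0.1, 'q': array([-1.02381991,  0.50177904, -0.42680683,  1.55132824,  0.22079224,
        1.13831942, -0.21029715]), 'joint_vel': array([ 0.00028991, -0.0040527 , -0.00058636, -0.00367611,  0.00075125,
        0.00068163, -0.00046206]), 'joint_efforts': array([-1.17239260e-02, -5.70807552e+01, -5.83828792e+00, -2.81747389e+01,
        1.06340315e-02,  5.54172628e-03, -1.38998428e-05]), 'eef_pos': array([0.18185031, 0.62339212, 0.23035453]), 'orientation': array([[-9.60017226e-01,  2.79940358e-01, -5.67736690e-04],
       [ 2.79940924e-01,  9.60015742e-01, -1.68932039e-03],
       [ 7.21272067e-05, -1.78070940e-03, -9.99998412e-01]]), 'ft_force': array([-0.28710322,  0.12533829,  0.21342121]), 'torque': array([-0.01684681,  0.05855877,  0.02516881]), 'grip_force': 0.0, 'opening': 0.08513422472956783}
```

View pics/scene0.png

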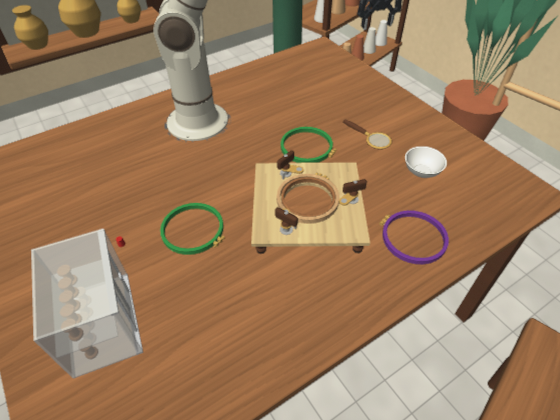

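View pics/top0.png

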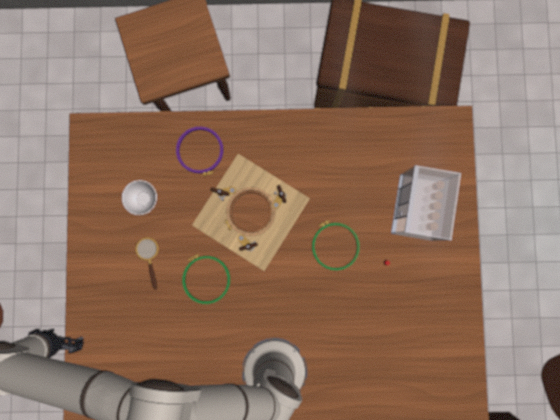

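The bamboo hoop is on the plywood board, at top pixel (251,212). The look-alikes are the purple hoop at (200,150) and the green ones at (206,280) and (335,246), all off the board. I'll enlarge the board in both views to confirm.

Run:
```python
import cv2
a=cv2.imread("pics/top0.png")[147:277,186:316]
cv2.imwrite("pics/topc.png",cv2.resize(a,(598,598),interpolation=cv2.INTER_CUBIC))
a=cv2.imread("pics/scene0.png")[145:255,243:373]
cv2.imwrite("pics/scc.png",cv2.resize(a,None,fx=4.6,fy=4.6,interpolation=cv2.INTER_CUBIC))
```

```text
(no output)
```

View pics/topc.png

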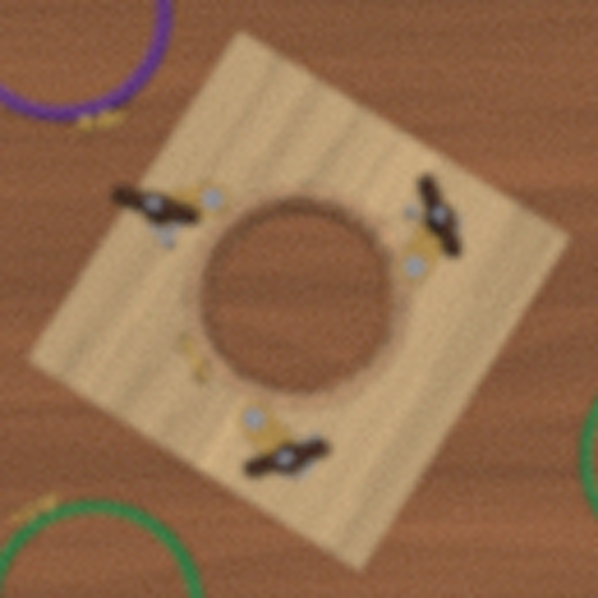

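View pics/scc.png

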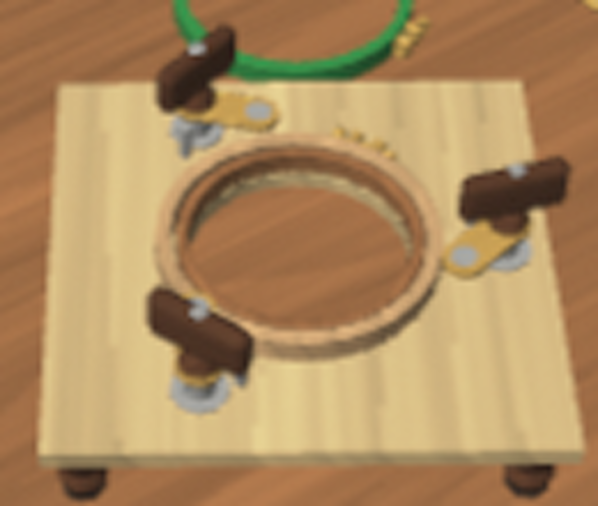

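The enlarged crops confirm the bamboo hoop on the board, and it carries a brass screw. In the top crop the knob bolts are at (153,205), (438,215) and (286,458), with finger tips at (211,198), (415,266) and (254,418). In the scene crop the same bolts are at (517,170), (198,310) and (198,48). Next I triangulate these.

```bash
cat > h.py <<'E'
import numpy as np,pickle,cv2
F=np.diag([1,-1,-1.])
def P(c): return c["intrinsics"]@F@c["view"][:3]
def tri(c1,p1,c2,p2):
    X=cv2.triangulatePoints(P(c1),P(c2),np.float64(p1).reshape(2,1),np.float64(p2).reshape(2,1))[:,0]
    return X[:3]/X[3]
def onz(c,p,z):
    M=P(c);H=np.c_[M[:,0],M[:,1],M[:,2]*z+M[:,3]]
    a=np.linalg.solve(H,[p[0],p[1],1]);return a[:2]/a[2]
E
python3 - <<'E'
from h import *
np.set_printoptions(precision=4,suppress=True)
d=pickle.load(open("c0.pkl","rb"));T,S=d["top"],d["scene"]
t=lambda p:np.array(p)/4.6+[186,147]-.39; s=lambda p:np.array(p)/4.6+[243,145]-.39
K=[[153,205],[438,215],[286,458]];Ks=[[517,170],[198,310],[198,48]]
for a,b in zip(K,Ks):print("dot",tri(T,t(a),S,s(b)))
C=[[360,571],[30,359],[241,31],[570,237]];Cs=[[60,83],[522,80],[583,452],[40,458]]
X=np.array([tri(T,t(a),S,s(b)) for a,b in zip(C,Cs)]);print(X,X.mean(0))
Xz=np.array([onz(T,t(a),.057) for a in C]);Y=np.array([onz(S,s(a),.057) for a in Cs]);print(Xz.mean(0),Y.mean(0))
c=Xz.mean(0)
for i in range(4):v=Xz[(i+1)%4]-Xz[i];v2=Y[(i+1)%4]-Y[i];print(np.linalg.norm(v),np.degrees(np.arctan2(v[1],v[0])),np.degrees(np.arctan2(v2[1],v2[0])))
W=[([115,192],[198,217]),([428,178],[456,253]),([245,469],[327,446])]
for a,w,f in zip(K,W,[[211,198],[415,266],[254,418]]):
    k=onz(T,t(a),.13);e=[onz(T,t(q),.125) for q in w];v=e[1]-e[0];r=k-c
    print("k",k,"mid",(e[0]+e[1])/2,"len",np.linalg.norm(v),"wing",np.degrees(np.arctan2(v[1],v[0])),"rad",np.linalg.norm(r),"ang",np.degrees(np.arctan2(r[1],r[0])),"finger dir",np.degrees(np.arctan2(*(onz(T,t(f),.085)-k)[::-1])))
E
```

```text
dot [0.6298 0.1762 0.1197]
dot [ 0.6177 -0.0351  0.1201]
dot [0.4419 0.0802 0.122 ]
[[ 0.3549  0.0303  0.0525]
 [ 0.521   0.281   0.0539]
 [ 0.7722  0.1161  0.0522]
 [ 0.6074 -0.135   0.0488]] [0.5639 0.0731 0.0518]
[0.5634 0.0728] [0.5676 0.0705]
0.2996334149561175 56.4956070775946 56.779751563655466
0.29975515318970186 -33.212906917341485 -33.54228327527931
0.300048425928047 -123.35405506128414 -122.81087641763342
0.3005406209558304 146.70740873977036 146.9395923165905
k [0.6285 0.1745] mid [0.6294 0.1727] len 0.06406433146006148 wing -107.89231287426259 rad 0.12074894840611856 ang 57.39636886329684 finger dir -75.18414498087093
k [ 0.6171 -0.0343] mid [ 0.6173 -0.0372] len 0.0591298247816971 wing -160.70203186122984 rad 0.11979627635336469 ang -63.38052676093298 finger dir 151.18797478930898
k [0.4418 0.0793] mid [0.4421 0.0797] len 0.061959362760086914 wing -75.42168583507048 rad 0.12178899265623193 ang 176.93786225208117 finger dir 42.06332216400307
```

Call:
{"name": "send_rows", "arguments": {
  "gripper": [1,1,1,1,1,1,1,1,1,1,1,1,1,1,1,1,1,1,1,1],
  "xyz": [
    [-0.93,-0.51,0],
    [-0.93,-0.51,0],
    [-0.93,-0.51,0],
    [-0.93,-0.51,0],
    [-0.93,-0.51,0],
    [-0.93,-0.51,0],
    [-0.93,-0.51,0],
    [-0.93,-0.51,0],
    [-0.93,-0.51,0],
    [-0.93,-0.51,0],
    [-0.93,-0.51,0],
    [-0.93,-0.51,0],
    [-0.93,-0.51,0],
    [-0.93,-0.51,0],
    [-0.93,-0.51,0],
    [-0.93,-0.51,0],
    [-0.93,-0.51,0],
    [-0.93,-0.51,0],
    [-0.93,-0.51,0],
    [-0.93,-0.51,0]
  ],
  "twist": [
    [0,0,0],
    [0,0,0],
    [0,0,0],
    [0,0,0],
    [0,0,0],
    [0,0,0],
    [0,0,0],
    [0,0,0],
    [0,0,0],
    [0,0,0],
    [0,0,0],
    [0,0,0],
    [0,0,0],
    [0,0,0],
    [0,0,0],
    [0,0,0],
    [0,0,0],
    [0,0,0],
    [0,0,0],
    [0,0,0]
  ]
}}

```text
time: 2.1
eef_pos: [0.5573, 0.248, 0.2308]
orientation: [[-0.96, 0.28, -0.001], [0.28, 0.96, -0.0], [0.001, -0.001, -1.0]]
ft_force: [0.1, -0.7, 1.5]
opening: 0.0856
grip_force: 0.0
```

Run:
```python
from plant import *
import cv2,pickle
s=read_state();print(s["time"],s["q"],s["eef_pos"],s["orientation"])
c=camera("wrist");pickle.dump((s,c),open("w1.pkl","wb"));cv2.imwrite("pics/w1.png",c["img"])
```

```text
2.1 [-0.26296184  0.40988713 -0.26123642  1.66049124  0.11639866  1.08747342
  0.7292495 ] [0.55733568 0.24798958 0.23079382] [[-9.60014538e-01  2.79948675e-01 -9.08869973e-04]
 [ 2.79949114e-01  9.60014758e-01 -3.96279909e-04]
 [ 7.61590552e-04 -6.34871818e-04 -9.99999508e-01]]
```

View pics/w1.png

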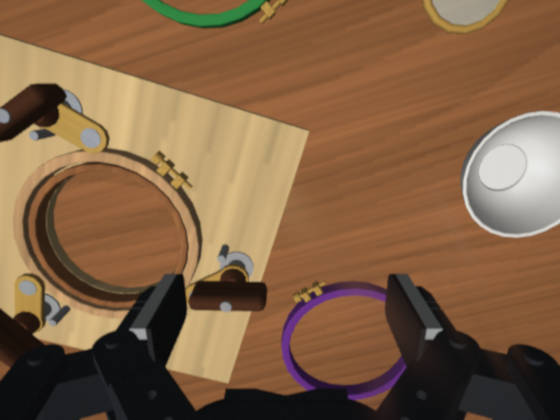

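The wrist view shows knob a's bolt dot at (226,306), with the wing parallel to the image row, from (191,295) to (267,295). Bowl and magnifier are well clear.

Run:
```python
from h import *
np.set_printoptions(precision=4,suppress=True)
d=pickle.load(open("c0.pkl","rb"));T,S=d["top"],d["scene"];s,w=pickle.load(open("w1.pkl","rb"))
t=lambda p:np.array(p)/4.6+[186,147]-.39; sc=lambda p:np.array(p)/4.6+[243,145]-.39
print(tri(T,t([153,205]),w,[226,306]),tri(S,sc([517,170]),w,[226,306]))
for z in(.118,.122,.126):
  print(z,onz(w,[226,306],z),onz(S,sc([517,170]),z),onz(T,t([153,205]),z))
e=onz(w,[191,284],.12)-onz(w,[267,284],.12);print(np.degrees(np.arctan2(e[1],e[0])),np.linalg.norm(e))
e=onz(w,[194,308],.12)-onz(w,[266,308],.12);print(np.degrees(np.arctan2(e[1],e[0])),np.linalg.norm(e))
print(onz(w,[308,131],.057)) # board corner
```

```text
[0.6291 0.1752 0.1256] [0.6316 0.1743 0.1222]
0.118 [0.6339 0.1724] [0.6287 0.1777] [0.6299 0.1762]
0.122 [0.6314 0.1739] [0.6316 0.1747] [0.6294 0.1757]
0.126 [0.6289 0.1755] [0.6344 0.1717] [0.6289 0.1751]
-106.248165327777 0.06269644135294349
-106.24526595954161 0.06094676476977352
[0.5199 0.2791]
```

Call:
{"name": "send_rows", "arguments": {
  "gripper": [1,1,1,1,1,1,1,1,1,1,1,1,1,1,1,1,1,1,1,1],
  "xyz": [
    [-0.905,-0.5,0],
    [-0.905,-0.5,0],
    [-0.905,-0.5,0],
    [-0.905,-0.5,0],
    [0,0,0],
    [0,0,0],
    [0,0,0],
    [0,0,0],
    [0,0,0],
    [0,0,0],
    [0,0,0],
    [0,0,0],
    [0,0,0],
    [0,0,0],
    [0,0,0],
    [0,0,0],
    [0,0,0],
    [0,0,0],
    [0,0,0],
    [0,0,0]
  ],
  "twist": [
    [0,0,0],
    [0,0,0],
    [0,0,0],
    [0,0,0],
    [0,0,-1],
    [0,0,-1],
    [0,0,-1],
    [0,0,-1],
    [0,0,-1],
    [0,0,-1],
    [0,0,-1],
    [0,0,-1],
    [0,0,-1],
    [0,0,-1],
    [0,0,-1],
    [0,0,-1],
    [0,0,-1],
    [0,0,-1],
    [0,0,-1],
    [0,0,-1]
  ]
}}

```text
time: 4.15
eef_pos: [0.6294, 0.1757, 0.2306]
orientation: [[-0.67, -0.742, -0.001], [-0.742, 0.67, -0.0], [0.001, 0.001, -1.0]]
ft_force: [0.2, -0.4, -0.2]
opening: 0.0853
grip_force: 0.0
```

Run:
```python
from plant import *
s=read_state();print(s["time"],s["q"],s["eef_pos"],s["orientation"])
```

```text
4.15 [ 0.00934312  0.51338426 -0.4561693   1.53965538  0.2395537   1.14552467
  1.91172036] [0.62941463 0.17567659 0.23064887] [[-6.70296417e-01 -7.42092610e-01 -1.12757097e-03]
 [-7.42092886e-01  6.70297020e-01 -2.33140954e-04]
 [ 9.28819642e-04  6.80488851e-04 -9.99999337e-01]]
```

Call:
{"name": "send_rows", "arguments": {
  "gripper": [1,1,1,1,1,1,1,1,1,1,1,1,1,1,1],
  "xyz": [
    [0,0,0],
    [0,0,0],
    [0,0,0],
    [0,0,0],
    [0,0,0],
    [0,0,0],
    [0,0,0],
    [0.025,-0.04,0.5],
    [0,0,0.9],
    [0,0,0.9],
    [0,0,0.9],
    [0,0,0.9],
    [0,0,0.9],
    [0,0,0.6],
    [0,0,0]
  ],
  "twist": [
    [0,0,-1],
    [0,0,-1],
    [0,0,-1],
    [0,0,-1],
    [0,0,-1],
    [0,0,-1],
    [0,0,-0.45],
    [0,0,0],
    [0,0,0],
    [0,0,0],
    [0,0,0],
    [0,0,0],
    [0,0,0],
    [0,0,0],
    [0,0,0]
  ]
}}

```text
time: 5.65
eef_pos: [0.6284, 0.1739, 0.088]
orientation: [[-0.284, -0.959, -0.005], [-0.959, 0.284, -0.001], [0.003, 0.005, -1.0]]
ft_force: [-0.6, -0.5, 0.2]
opening: 0.0855
grip_force: 0.0
```

Run:
```python
from plant import *
import cv2
s=read_state();print(s["time"],s["q"],s["eef_pos"],s["ft_force"],s["torque"])
c=camera("wrist");cv2.imwrite("pics/w2.png",c["img"])
```

```text
5.65 [ 0.03402655  0.68446205 -0.49059757  1.6416512   0.38360852  0.91851829
  2.2534012 ] [0.62841408 0.17393738 0.0879923 ] [-0.61276476 -0.48063207  0.16265636] [0.01916287 0.00277098 0.04890218]
```

View pics/w2.png

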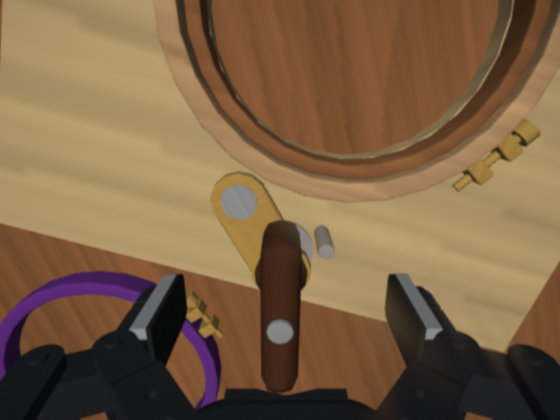

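The wing is vertical in the image at column 280, bolt dot at (280,331), centred between the fingers (inner edges 186 and 388). Checking the bolt's place along the wing before closing.

```bash
cat >> h.py <<'E'
def off(s,w,p,z):
    d=np.r_[onz(w,p,z),z]-s["eef_pos"];return np.r_[onz(w,p,z),(s["orientation"].T@d)/.025]
E
python3 - <<'E'
from plant import *
from h import *
s=read_state();w=camera("wrist");pickle.dump((s,w),open("w2.pkl","wb"))
for z in(.121,.125):print(off(s,w,[280,331],z))
E
```

```text
[ 0.63245413  0.17877942 -0.19443151 -0.05806432 -1.2478819 ]
[ 0.63147818  0.17571578 -0.06562713 -0.05500671 -1.40769894]
```

Call:
{"name": "send_rows", "arguments": {
  "gripper": [1,-1,-1,-1,-1,-1,-1,-1],
  "xyz": [
    [-0.08,-0.055,0],
    [0,0,0],
    [0,0,0],
    [0,0,0],
    [0,0,0],
    [0,0,0],
    [0,0,0],
    [0,0,0]
  ],
  "twist": [
    [0,0,0],
    [0,0,0],
    [0,0,0],
    [0,0,0],
    [0,0,0],
    [0,0,0],
    [0,0,0],
    [0,0,0]
  ]
}}

```text
time: 6.55
eef_pos: [0.632, 0.1765, 0.0917]
orientation: [[-0.283, -0.959, -0.001], [-0.959, 0.283, -0.0], [0.0, 0.001, -1.0]]
ft_force: [-2.7, 0.0, 5.2]
opening: 0.0144
grip_force: 61.7
```

```bash
cat > st.py <<'E'
from plant import *
import numpy as np
np.set_printoptions(precision=4,suppress=True)
s=read_state();R=s["orientation"]
print(s["time"],"q7",s["q"][6],s["eef_pos"],"yawY",np.degrees(np.arctan2(R[1,1],R[0,1])),"f_tool",R.T@s["ft_force"],"tau_world",s["torque"],"open",s["opening"],s["grip_force"])
E
python3 st.py
```

```text
6.55 q7 2.2534535554118262 [0.632  0.1765 0.0917] yawY 163.55162253512486 f_tool [ 0.7496  2.5914 -5.1819] tau_world [-0.1661  0.7476 -0.077 ] open 0.014351138153675409 61.737601531203836
```

Call:
{"name": "send_rows", "arguments": {
  "gripper": [-1,-1,-1,-1,-1,-1,-1,-1,-1,-1,-1,-1],
  "xyz": [
    [0,0,0],
    [0,0,0],
    [0,0,0],
    [0,0,0],
    [0,0,0],
    [0,0,0],
    [0,0,0],
    [0,0,0],
    [0,0,0],
    [0,0,0],
    [0,0,0],
    [0,0,0]
  ],
  "twist": [
    [0,0,1],
    [0,0,1],
    [0,0,1],
    [0,0,1],
    [0,0,1],
    [0,0,1],
    [0,0,1],
    [0,0,1],
    [0,0,1],
    [0,0,1],
    [0,0,1],
    [0,0,1]
  ]
}}

```text
time: 7.75
eef_pos: [0.633, 0.1754, 0.0917]
orientation: [[-0.904, -0.428, 0.001], [-0.428, 0.904, -0.001], [-0.0, -0.001, -1.0]]
ft_force: [-1.1, -1.6, 3.1]
opening: 0.0145
grip_force: 61.5
```

```bash
python3 st.py
```

```text
7.75 q7 1.5271206724602127 [0.633  0.1754 0.0917] yawY 115.36598099864418 f_tool [ 1.6952 -0.9706 -3.0989] tau_world [-0.5311  0.1643  0.1119] open 0.014460286860881941 61.47246296983212
```

Call:
{"name": "send_rows", "arguments": {
  "gripper": [-1,-1,-1,-1,-1,-1,-1,-1],
  "xyz": [
    [0,0,0.005],
    [0,0,0.005],
    [0,0,0.005],
    [0,0,0.005],
    [0,0,0.005],
    [0,0,0.005],
    [0,0,0.005],
    [0,0,0.005]
  ],
  "twist": [
    [0,0,1],
    [0,0,1],
    [0,0,1],
    [0,0,1],
    [0,0,1],
    [0,0,1],
    [0,0,1],
    [0,0,1]
  ]
}}

```text
time: 8.55
eef_pos: [0.6332, 0.1744, 0.0908]
orientation: [[-0.993, 0.116, 0.001], [0.116, 0.993, -0.002], [-0.001, -0.002, -1.0]]
ft_force: [0.2, -3.6, 5.3]
opening: 0.014
grip_force: 61.7
```

```bash
python3 st.py
```

```text
8.55 q7 1.0461194965438072 [0.6332 0.1744 0.0908] yawY 83.33476089165528 f_tool [-0.5844 -3.5212 -5.2678] tau_world [-0.8941  0.2698  0.1272] open 0.014023869151853023 61.73756506294012
```

Call:
{"name": "send_rows", "arguments": {
  "gripper": [-1,-1,-1],
  "xyz": [
    [0,0,0.005],
    [0,0,0.005],
    [0,0,0.005]
  ],
  "twist": [
    [0,0,1],
    [0,0,1],
    [0,0,1]
  ]
}}

```text
time: 8.85
eef_pos: [0.6331, 0.174, 0.0904]
orientation: [[-0.947, 0.32, 0.0], [0.32, 0.947, -0.003], [-0.001, -0.002, -1.0]]
ft_force: [-1.2, -4.4, 5.3]
opening: 0.0141
grip_force: 61.9
```

```bash
python3 st.py
```

```text
8.85 q7 0.8661420878214956 [0.6331 0.174  0.0904] yawY 71.32316726789827 f_tool [-0.2478 -4.5614 -5.2509] tau_world [-1.0558  0.4807  0.11  ] open 0.014126247450061389 61.94496324285865
```

Call:
{"name": "send_rows", "arguments": {
  "gripper": [-1,-1,-1],
  "xyz": [
    [0,-0.02,0.005],
    [0,-0.02,0.005],
    [0,-0.02,0.005]
  ],
  "twist": [
    [0,0,1],
    [0,0,1],
    [0,0,1]
  ]
}}

```text
time: 9.15
eef_pos: [0.6329, 0.1736, 0.0903]
orientation: [[-0.86, 0.51, 0.002], [0.51, 0.86, -0.001], [-0.002, -0.0, -1.0]]
ft_force: [0.2, -1.6, 4.9]
opening: 0.0144
grip_force: 61.7
```

```bash
python3 st.py
```

```text
9.15 q7 0.6882654146014691 [0.6329 0.1736 0.0903] yawY 59.35546540305797 f_tool [-0.9644 -1.2726 -4.848 ] tau_world [-0.693   0.1933  0.104 ] open 0.014377278892021235 61.733794547617435
```

Call:
{"name": "send_rows", "arguments": {
  "gripper": [-1,-1,-1],
  "xyz": [
    [0,-0.01,0.005],
    [0,-0.01,0.005],
    [0,-0.01,0.005]
  ],
  "twist": [
    [0,0,1],
    [0,0,1],
    [0,0,1]
  ]
}}

```text
time: 9.45
eef_pos: [0.6328, 0.1732, 0.0902]
orientation: [[-0.736, 0.677, 0.002], [0.677, 0.736, -0.001], [-0.003, 0.001, -1.0]]
ft_force: [-0.0, -1.7, 5.7]
opening: 0.0143
grip_force: 61.7
```

```bash
python3 st.py
```

```text
9.45 q7 0.5099547947632281 [0.6328 0.1732 0.0902] yawY 47.41147295644145 f_tool [-1.1291 -1.267  -5.7216] tau_world [-0.6518  0.2159  0.8272] open 0.01428536761427949 61.660952903330326
```

Call:
{"name": "send_rows", "arguments": {
  "gripper": [-1],
  "xyz": [
    [0,0,0]
  ],
  "twist": [
    [0,0,0]
  ]
}}

```text
time: 9.55
eef_pos: [0.6327, 0.1733, 0.0902]
orientation: [[-0.738, 0.675, 0.002], [0.675, 0.738, -0.002], [-0.003, 0.0, -1.0]]
ft_force: [0.2, -2.5, 5.9]
opening: 0.014
grip_force: 61.4
```

```bash
python3 st.py
```

```text
9.55 q7 0.5112370906588342 [0.6327 0.1733 0.0902] yawY 47.52535833400131 f_tool [-1.8129 -1.7149 -5.905 ] tau_world [-0.8534  0.2067  0.6229] open 0.014035948512745887 61.39641623944044
```

Knob a is solid at 116° with 0.6 N m held. Releasing and going to knob c.

Call:
{"name": "send_rows", "arguments": {
  "gripper": [1,1,1,1,1,1,1,1,1,1,1,1,1,1,1,1,1,1,1,1],
  "xyz": [
    [0,0,0],
    [0,0,0],
    [0,0,0],
    [0,0,-0.95],
    [0,0,-0.95],
    [0,0,-0.95],
    [0,0,-0.95],
    [-0.657,-0.82,0],
    [-0.657,-0.82,0],
    [-0.657,-0.82,0],
    [-0.657,-0.82,0],
    [-0.657,-0.82,0],
    [-0.657,-0.82,0],
    [-0.657,-0.82,0],
    [-0.657,-0.82,0],
    [0,0,0],
    [0,0,0],
    [0,0,0],
    [0,0,0],
    [0,0,0]
  ],
  "twist": [
    [0,0,0],
    [0,0,0],
    [0,0,0],
    [0,0,0],
    [0,0,0],
    [0,0,0],
    [0,0,0],
    [0,0,0],
    [0,0,0],
    [0,0,0],
    [0,0,0],
    [0,0,0],
    [0,0,0],
    [0,0,0],
    [0,0,0],
    [0,0,-1],
    [0,0,-1],
    [0,0,-1],
    [0,0,-1],
    [0,0,-1]
  ]
}}

```text
time: 11.55
eef_pos: [0.6175, -0.0352, 0.1838]
orientation: [[-0.925, 0.379, -0.001], [0.379, 0.925, 0.0], [0.001, 0.0, -1.0]]
ft_force: [-0.7, -0.1, 0.4]
opening: 0.0853
grip_force: 0.0
```

Call:
{"name": "send_rows", "arguments": {
  "gripper": [1,1,1,1,1,1,1,1,1,1,1,1],
  "xyz": [
    [0,0,0],
    [0,0,0],
    [0,0,0],
    [0,0,0],
    [0,0,0],
    [0,0,0],
    [0,0,0],
    [0,0,0],
    [0,0,0],
    [0,0,0],
    [0,0,0],
    [0,0,0]
  ],
  "twist": [
    [0,0,-1],
    [0,0,-1],
    [0,0,-1],
    [0,0,-1],
    [0,0,-1],
    [0,0,-1],
    [0,0,-1],
    [0,0,-1],
    [0,0,-1],
    [0,0,-1],
    [0,0,-0.5],
    [0,0,0]
  ]
}}

```text
time: 12.75
eef_pos: [0.6175, -0.0353, 0.1838]
orientation: [[-0.942, -0.335, -0.001], [-0.335, 0.942, 0.0], [0.0, 0.001, -1.0]]
ft_force: [-0.3, -0.9, -0.0]
opening: 0.0855
grip_force: 0.0
```

```bash
python3 st.py
python3 - <<'E'
from plant import *
import cv2,pickle
s=read_state();c=camera("wrist");pickle.dump((s,c),open("w3.pkl","wb"));cv2.imwrite("pics/w3.png",c["img"])
E
```

```text
12.75 q7 1.8430603273558237 [ 0.6175 -0.0353  0.1838] yawY 109.55566811891197 f_tool [ 0.5883 -0.7233  0.0187] tau_world [-0.0273  0.016  -0.0137] open 0.08546166981194317 0.0
```

View pics/w3.png

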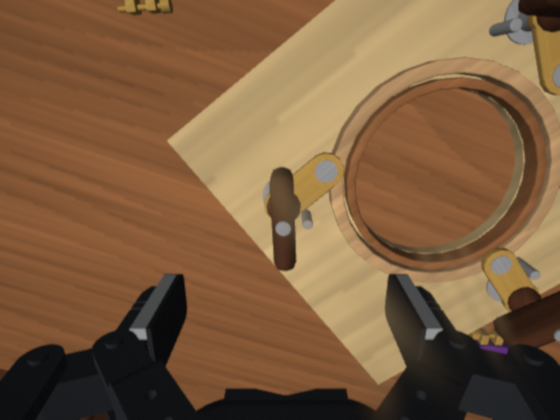

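Knob c has its bolt dot at (283,229) and its wing top runs from (281,172) to (286,266). Finger a (tip 502,264) now lies over the hoop beside its pin.

Run:
```python
from h import *
np.set_printoptions(precision=4,suppress=True)
d=pickle.load(open("c0.pkl","rb"));T,S=d["top"],d["scene"];s,w=pickle.load(open("w3.pkl","rb"))
t=lambda p:np.array(p)/4.6+[186,147]-.39; sc=lambda p:np.array(p)/4.6+[243,145]-.39
print(tri(T,t([438,215]),w,[283,229]),tri(S,sc([198,310]),w,[283,229]))
for z in(.122,.125):print(off(s,w,[283,229],z))
e=onz(w,[281,172],.12)-onz(w,[286,266],.12);print(np.degrees(np.arctan2(e[1],e[0])),np.linalg.norm(e))
```

```text
[ 0.618  -0.0351  0.1249] [ 0.6192 -0.0369  0.1228]
[ 0.6198 -0.0361 -0.0769 -0.0625  2.4723]
[ 0.6186 -0.0365 -0.0259 -0.0615  2.3524]
-157.7306601504095 0.0635922069334267
```

Call:
{"name": "send_rows", "arguments": {
  "gripper": [1,1,1,1,1,1,-1,-1,-1,-1,-1,-1,-1],
  "xyz": [
    [-0.05,-0.06,0],
    [0,0,0.95],
    [0,0,0.95],
    [0,0,0.95],
    [0,0,0.9],
    [0,0,0],
    [0,0,0],
    [0,0,0],
    [0,0,0],
    [0,0,0],
    [0,0,0],
    [0,0,0],
    [0,0,0]
  ],
  "twist": [
    [0,0,-0.6],
    [0,0,0],
    [0,0,0],
    [0,0,0],
    [0,0,0],
    [0,0,0],
    [0,0,0],
    [0,0,0],
    [0,0,0],
    [0,0,0],
    [0,0,0],
    [0,0,0],
    [0,0,0]
  ]
}}

```text
time: 14.1
eef_pos: [0.62, -0.0363, 0.0914]
orientation: [[-0.928, -0.374, 0.001], [-0.374, 0.928, -0.0], [-0.001, -0.0, -1.0]]
ft_force: [-2.0, 1.1, 5.8]
opening: 0.0143
grip_force: 62.0
```

```bash
python3 st.py
```

```text
14.1 q7 1.8588235652191174 [ 0.62   -0.0363  0.0914] yawY 111.94105435840686 f_tool [ 1.4004  1.7767 -5.763 ] tau_world [ 0.0375  0.3522 -0.0395] open 0.014327408340694838 61.9635602273047
```

Gripped. Turning knob c 72° before feeling for the stop.

Call:
{"name": "send_rows", "arguments": {
  "gripper": [-1,-1,-1,-1,-1,-1,-1,-1,-1,-1,-1,-1,-1,-1,-1,-1,-1,-1],
  "xyz": [
    [0,0,0],
    [0,0,0],
    [0,0,0],
    [0,0,0],
    [0,0,0],
    [0,0,0],
    [0,0,0],
    [0,0,0],
    [0,0,0],
    [0,0,0.005],
    [0,0,0.005],
    [0,0,0.005],
    [0,0,0.005],
    [0,0,0.005],
    [0,0,0.005],
    [0,0,0.005],
    [0,0,0.005],
    [0,0,0.005]
  ],
  "twist": [
    [0,0,1],
    [0,0,1],
    [0,0,1],
    [0,0,1],
    [0,0,1],
    [0,0,1],
    [0,0,1],
    [0,0,1],
    [0,0,1],
    [0,0,1],
    [0,0,1],
    [0,0,1],
    [0,0,1],
    [0,0,1],
    [0,0,1],
    [0,0,1],
    [0,0,1],
    [0,0,1]
  ]
}}

```text
time: 15.9
eef_pos: [0.6198, -0.0369, 0.0904]
orientation: [[-0.64, 0.769, 0.001], [0.769, 0.64, -0.001], [-0.001, 0.0, -1.0]]
ft_force: [-2.4, -1.4, 8.0]
opening: 0.0143
grip_force: 62.0
```

```bash
python3 st.py
```

```text
15.9 q7 0.7815543744437352 [ 0.6198 -0.0369  0.0904] yawY 39.78007472351961 f_tool [ 0.4128 -2.7294 -7.9834] tau_world [-0.1776  0.5223  0.0747] open 0.014319100456312808 62.00626216828823
```

Call:
{"name": "send_rows", "arguments": {
  "gripper": [-1,-1,-1],
  "xyz": [
    [0,-0.01,0],
    [0,-0.01,0],
    [0,-0.01,0]
  ],
  "twist": [
    [0,0,1],
    [0,0,1],
    [0,0,1]
  ]
}}

```text
time: 16.2
eef_pos: [0.6196, -0.0371, 0.0903]
orientation: [[-0.466, 0.885, 0.002], [0.885, 0.466, -0.0], [-0.001, 0.001, -1.0]]
ft_force: [-0.4, -0.6, 4.3]
opening: 0.0143
grip_force: 61.5
```

```bash
python3 st.py
```

```text
16.2 q7 0.6040135622626556 [ 0.6196 -0.0371  0.0903] yawY 27.786700431873527 f_tool [-0.3067 -0.6164 -4.3287] tau_world [0.0013 0.1616 0.1606] open 0.014292653646197357 61.541310315951705
```

Call:
{"name": "send_rows", "arguments": {
  "gripper": [-1,-1],
  "xyz": [
    [0,0,0],
    [0,0,0]
  ],
  "twist": [
    [0,0,1],
    [0,0,0]
  ]
}}

```text
time: 16.4
eef_pos: [0.6197, -0.0371, 0.0902]
orientation: [[-0.404, 0.915, 0.002], [0.915, 0.404, -0.0], [-0.001, 0.002, -1.0]]
ft_force: [0.6, -1.2, 5.6]
opening: 0.0143
grip_force: 61.7
```

```bash
python3 st.py
```

```text
16.4 q7 0.5456062825387217 [ 0.6197 -0.0371  0.0902] yawY 23.843019087515238 f_tool [-1.3693  0.0735 -5.6387] tau_world [ 0.0038  0.239  -0.1395] open 0.014314800053324729 61.65086377412081
```

Call:
{"name": "send_rows", "arguments": {
  "gripper": [-1,-1,-1],
  "xyz": [
    [0,0,0.005],
    [0,0,0.005],
    [0,0,0.005]
  ],
  "twist": [
    [0,0,1],
    [0,0,1],
    [0,0,1]
  ]
}}

```text
time: 16.7
eef_pos: [0.6195, -0.0373, 0.0901]
orientation: [[-0.21, 0.978, 0.001], [0.978, 0.21, -0.001], [-0.002, 0.001, -1.0]]
ft_force: [-2.1, -2.2, 8.3]
opening: 0.0143
grip_force: 83.4
```

```bash
python3 st.py
```

```text
16.7 q7 0.3701970547852024 [ 0.6195 -0.0373  0.0901] yawY 12.10034864235228 f_tool [-1.7163 -2.4978 -8.323 ] tau_world [-0.1481  0.6154  2.1855] open 0.01433439673898247 83.41661296239181
```

Knob c hit its stop at about 100°, and the torque was high, so I back off at once and release.

Call:
{"name": "send_rows", "arguments": {
  "gripper": [-1],
  "xyz": [
    [0,0,0]
  ],
  "twist": [
    [0,0,-0.5]
  ]
}}

```text
time: 16.8
eef_pos: [0.6197, -0.0372, 0.0901]
orientation: [[-0.245, 0.97, 0.002], [0.97, 0.245, -0.002], [-0.002, 0.001, -1.0]]
ft_force: [-2.4, -1.4, 7.6]
opening: 0.0142
grip_force: 67.4
```

```bash
python3 st.py
python3 - <<'E'
from plant import *
import cv2,pickle
c=camera("top");pickle.dump(c,open("t4.pkl","wb"));cv2.imwrite("pics/t4.png",cv2.resize(c["img"][147:277,186:316],(598,598),interpolation=cv2.INTER_CUBIC))
E
```

```text
16.8 q7 0.4008469176719983 [ 0.6197 -0.0372  0.0901] yawY 14.185064763530178 f_tool [-0.8266 -2.6358 -7.6024] tau_world [-0.1691  0.4194  1.4293] open 0.014179158368058312 67.4113218596176
```

View pics/t4.png

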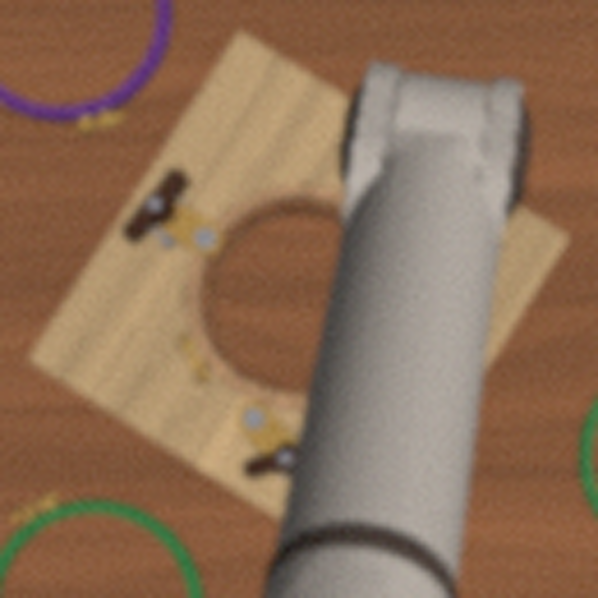

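The board corners are still at (30,359) and (241,31), so the table did not move. Releasing and going to knob b.

Call:
{"name": "send_rows", "arguments": {
  "gripper": [-1,1,1,1,1,1,1,1,1,1,1,1,1,1,1,1,1],
  "xyz": [
    [0,0,0],
    [0,0,0],
    [0,0,0],
    [0,0,0],
    [0,0,-0.95],
    [0,0,-0.95],
    [0,0,-0.95],
    [0,0,-0.95],
    [0.796,-0.7,0],
    [0.796,-0.7,0],
    [0.796,-0.7,0],
    [0.796,-0.7,0],
    [0.796,-0.7,0],
    [0.796,-0.7,0],
    [0.796,-0.7,0],
    [0.796,-0.7,0],
    [0,0,0]
  ],
  "twist": [
    [0,0,-0.3],
    [0,0,0],
    [0,0,0],
    [0,0,0],
    [0,0,0],
    [0,0,0],
    [0,0,0],
    [0,0,0],
    [0,0,0],
    [0,0,0],
    [0,0,0],
    [0,0,0],
    [0,0,0],
    [0,0,0],
    [0,0,0],
    [0,0,0],
    [0,0,0]
  ]
}}

```text
time: 18.55
eef_pos: [0.4388, 0.0823, 0.1834]
orientation: [[-0.265, 0.964, -0.003], [0.964, 0.265, 0.001], [0.002, -0.003, -1.0]]
ft_force: [0.5, -0.8, -0.5]
opening: 0.0853
grip_force: 0.0
```

```bash
python3 st.py
python3 - <<'E'
from plant import *
import cv2,pickle
s=read_state();c=camera("wrist");pickle.dump((s,c),open("w5.pkl","wb"));cv2.imwrite("pics/w5.png",c["img"])
E
```

```text
18.55 q7 0.06775714005565191 [0.4388 0.0823 0.1834] yawY 15.340475608371454 f_tool [-0.911   0.2348  0.5439] tau_world [ 0.0124 -0.058   0.0531] open 0.08531133656475534 0.0
```

View pics/w5.png

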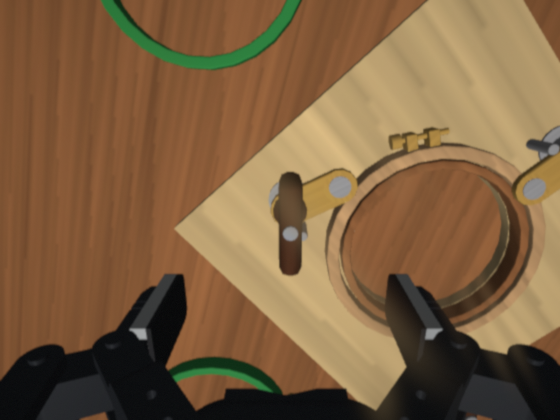

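Knob b has its bolt dot at (290,233) and its wing from (291,174) to (290,272), already aligned with the tool.

Run:
```python
from h import *
np.set_printoptions(precision=4,suppress=True)
d=pickle.load(open("c0.pkl","rb"));T,S=d["top"],d["scene"];s,w=pickle.load(open("w5.pkl","rb"))
t=lambda p:np.array(p)/4.6+[186,147]-.39; sc=lambda p:np.array(p)/4.6+[243,145]-.39
print(tri(T,t([286,458]),w,[290,233]),tri(S,sc([198,48]),w,[290,233]))
for z in(.122,.125):print(off(s,w,[290,233],z))
e=onz(w,[291,174],.12)-onz(w,[290,272],.12);print(np.degrees(np.arctan2(e[1],e[0])),np.linalg.norm(e))
```

```text
[0.4416 0.0796 0.1261] [0.4425 0.0793 0.1233]
[ 0.4419  0.0778 -0.2103  0.0774  2.4546]
[ 0.4415  0.0791 -0.1577  0.0758  2.3347]
105.04559485582391 0.06658916952439216
```

Call:
{"name": "send_rows", "arguments": {
  "gripper": [1,1,1,1,1,1,-1,-1,-1,-1,-1,-1,-1],
  "xyz": [
    [-0.16,0.085,0],
    [0,0,0.95],
    [0,0,0.95],
    [0,0,0.95],
    [0,0,0.9],
    [0,0,0],
    [0,0,0],
    [0,0,0],
    [0,0,0],
    [0,0,0],
    [0,0,0],
    [0,0,0],
    [0,0,0]
  ],
  "twist": [
    [0,0,0],
    [0,0,0],
    [0,0,0],
    [0,0,0],
    [0,0,0],
    [0,0,0],
    [0,0,0],
    [0,0,0],
    [0,0,0],
    [0,0,0],
    [0,0,0],
    [0,0,0],
    [0,0,0]
  ]
}}

```text
time: 19.9
eef_pos: [0.4441, 0.0767, 0.0913]
orientation: [[-0.261, 0.965, -0.002], [0.965, 0.261, 0.0], [0.001, -0.002, -1.0]]
ft_force: [-7.2, -2.5, 14.3]
opening: 0.0142
grip_force: 99.4
```

```bash
python3 st.py
```

```text
19.9 q7 0.12843970639523847 [0.4441 0.0767 0.0913] yawY 15.135667413391257 f_tool [ -0.5501  -7.6229 -14.3261] tau_world [-0.3517  1.3991  0.0442] open 0.014178056783778838 99.42422306165099
```

Call:
{"name": "send_rows", "arguments": {
  "gripper": [-1,-1,-1,-1,-1,-1,-1,-1,-1,-1],
  "xyz": [
    [0,0,0],
    [0,0,0],
    [0,0,0],
    [0,0,0],
    [0,0,0],
    [0,0,0],
    [0,0,0],
    [0,0,0],
    [0,0,0],
    [0,0,0]
  ],
  "twist": [
    [0,0,1],
    [0,0,1],
    [0,0,1],
    [0,0,1],
    [0,0,1],
    [0,0,1],
    [0,0,1],
    [0,0,1],
    [0,0,1],
    [0,0,1]
  ]
}}

```text
time: 20.9
eef_pos: [0.4423, 0.0765, 0.0911]
orientation: [[0.423, 0.906, -0.005], [0.906, -0.423, 0.0], [-0.002, -0.005, -1.0]]
ft_force: [-11.3, -2.6, 20.8]
opening: 0.0142
grip_force: 100.6
```

```bash
python3 st.py
```

```text
20.9 q7 -0.48678801363624014 [0.4423 0.0765 0.0911] yawY -25.01706942466923 f_tool [ -7.1406  -9.261  -20.7693] tau_world [-0.5856  2.4534  0.1152] open 0.014227933495945224 100.61678603058681
```

Side load is building, so I ease the tool along the force while turning.

Call:
{"name": "send_rows", "arguments": {
  "gripper": [-1,-1,-1,-1,-1,-1],
  "xyz": [
    [-0.02,-0.025,-0.03],
    [-0.02,-0.025,-0.03],
    [-0.02,-0.025,-0.02],
    [0,0,-0.01],
    [0,0,0],
    [0,0,0]
  ],
  "twist": [
    [0,0,0],
    [0,0,0],
    [0,0,0],
    [0,0,1],
    [0,0,1],
    [0,0,1]
  ]
}}

```text
time: 21.5
eef_pos: [0.4411, 0.077, 0.0918]
orientation: [[0.601, 0.799, -0.003], [0.799, -0.601, 0.0], [-0.002, -0.003, -1.0]]
ft_force: [-3.2, 2.2, -3.9]
opening: 0.0142
grip_force: 82.8
```

```bash
python3 st.py
```

```text
21.5 q7 -0.6727395728947261 [0.4411 0.077  0.0918] yawY -36.95042771124951 f_tool [-0.1754 -3.9191  3.9094] tau_world [0.5795 0.7461 0.119 ] open 0.014176209106987924 82.75315540842712
```

Call:
{"name": "send_rows", "arguments": {
  "gripper": [-1,-1,-1,-1,-1,-1],
  "xyz": [
    [0,-0.01,0.01],
    [0,-0.01,0.01],
    [0,-0.01,0.01],
    [0,0,0.01],
    [0,0,0.005],
    [0,0,0.005]
  ],
  "twist": [
    [0,0,1],
    [0,0,1],
    [0,0,1],
    [0,0,1],
    [0,0,1],
    [0,0,1]
  ]
}}

```text
time: 22.1
eef_pos: [0.4404, 0.0778, 0.0909]
orientation: [[0.874, 0.486, -0.004], [0.486, -0.874, 0.001], [-0.003, -0.002, -1.0]]
ft_force: [-4.4, 1.5, 2.1]
opening: 0.0142
grip_force: 83.9
```

```bash
python3 st.py
```

```text
22.1 q7 -1.035349101806876 [0.4404 0.0778 0.0909] yawY -60.93829303917271 f_tool [-3.1464 -3.4859 -2.1062] tau_world [0.6303 1.1902 0.1287] open 0.014225049831665573 83.86805528774858
```

Call:
{"name": "send_rows", "arguments": {
  "gripper": [-1,-1],
  "xyz": [
    [0,0,0.005],
    [0,0,0.005]
  ],
  "twist": [
    [0,0,0.75],
    [0,0,0.75]
  ]
}}

```text
time: 22.3
eef_pos: [0.4403, 0.078, 0.0907]
orientation: [[0.92, 0.393, -0.004], [0.393, -0.92, 0.001], [-0.003, -0.002, -1.0]]
ft_force: [-6.1, 2.6, 3.5]
opening: 0.0139
grip_force: 84.1
```

```bash
python3 st.py
```

```text
22.3 q7 -1.1241859922581923 [0.4403 0.078  0.0907] yawY -66.88335988442103 f_tool [-4.5512 -4.8175 -3.5074] tau_world [0.7124 1.282  0.0829] open 0.013871170372485133 84.05471057631075
```

Turned 82° with no stop yet. From here I use 6° steps, relieving the side force.

Call:
{"name": "send_rows", "arguments": {
  "gripper": [-1,-1],
  "xyz": [
    [-0.02,-0.02,0.005],
    [-0.02,-0.02,0.005]
  ],
  "twist": [
    [0,0,0.75],
    [0,0,0.75]
  ]
}}

```text
time: 22.5
eef_pos: [0.4401, 0.0783, 0.0906]
orientation: [[0.956, 0.294, -0.002], [0.294, -0.956, 0.001], [-0.001, -0.001, -1.0]]
ft_force: [-3.2, 1.1, 0.3]
opening: 0.0143
grip_force: 83.5
```

```bash
python3 st.py
```

```text
22.5 q7 -1.2157975304206268 [0.4401 0.0783 0.0906] yawY -72.89813378378942 f_tool [-2.7255 -1.9544 -0.2886] tau_world [0.3888 0.5237 0.1508] open 0.0143252258304492 83.54390465654433
```

Call:
{"name": "send_rows", "arguments": {
  "gripper": [-1],
  "xyz": [
    [0,-0.01,0.005]
  ],
  "twist": [
    [0,0,0.8]
  ]
}}

```text
time: 22.6
eef_pos: [0.44, 0.0785, 0.0905]
orientation: [[0.971, 0.24, -0.002], [0.24, -0.971, 0.001], [-0.001, -0.001, -1.0]]
ft_force: [-3.1, 0.9, 1.7]
opening: 0.0141
grip_force: 83.6
```

```bash
python3 st.py
```

```text
22.6 q7 -1.2637874523094486 [0.44   0.0785 0.0905] yawY -76.10189062946574 f_tool [-2.754  -1.6239 -1.7197] tau_world [0.3915 0.6935 0.1386] open 0.014084512829730835 83.6344216670841
```

Call:
{"name": "send_rows", "arguments": {
  "gripper": [-1,-1],
  "xyz": [
    [-0.01,-0.01,0.005],
    [-0.01,-0.01,0.005]
  ],
  "twist": [
    [0,0,0.75],
    [0,0,0.75]
  ]
}}

```text
time: 22.8
eef_pos: [0.4399, 0.0788, 0.0903]
orientation: [[0.991, 0.137, -0.001], [0.137, -0.991, 0.001], [-0.001, -0.001, -1.0]]
ft_force: [-2.3, 1.5, 0.4]
opening: 0.0142
grip_force: 83.6
```

```bash
python3 st.py
```

```text
22.8 q7 -1.3536425687597748 [0.4399 0.0788 0.0903] yawY -82.10474005929281 f_tool [-2.0679 -1.8099 -0.3982] tau_world [0.3294 0.4517 0.0783] open 0.014165444634540482 83.56578117236495
```

Call:
{"name": "send_rows", "arguments": {
  "gripper": [-1,-1],
  "xyz": [
    [-0.01,-0.01,0.005],
    [-0.01,-0.01,0.005]
  ],
  "twist": [
    [0,0,0.75],
    [0,0,0.75]
  ]
}}

```text
time: 23.0
eef_pos: [0.4399, 0.0791, 0.0902]
orientation: [[0.999, 0.033, 0.0], [0.033, -0.999, 0.0], [0.0, -0.0, -1.0]]
ft_force: [-1.1, 0.5, -0.1]
opening: 0.0142
grip_force: 83.5
```

```bash
python3 st.py
```

```text
23.0 q7 -1.44323900917649 [0.4399 0.0791 0.0902] yawY -88.1144850631103 f_tool [-1.0478 -0.5155  0.0854] tau_world [0.1603 0.2643 0.0986] open 0.014203268274988067 83.47731619141996
```

Call:
{"name": "send_rows", "arguments": {
  "gripper": [-1,-1],
  "xyz": [
    [-0.01,-0.01,0.005],
    [-0.01,-0.01,0.005]
  ],
  "twist": [
    [0,0,0.75],
    [0,0,0.75]
  ]
}}

```text
time: 23.2
eef_pos: [0.4398, 0.0794, 0.09]
orientation: [[0.997, -0.072, 0.001], [-0.072, -0.997, 0.0], [0.001, -0.0, -1.0]]
ft_force: [-1.0, -0.1, -0.3]
opening: 0.0143
grip_force: 83.5
```

```bash
python3 st.py
```

```text
23.2 q7 -1.5324618006609694 [0.4398 0.0794 0.09  ] yawY -94.1212046204641 f_tool [-0.9422  0.1584  0.3262] tau_world [0.0646 0.0554 0.124 ] open 0.014324793356349435 83.46539578400552
```

Call:
{"name": "send_rows", "arguments": {
  "gripper": [-1,-1],
  "xyz": [
    [-0.01,0,0.005],
    [-0.01,0,0.005]
  ],
  "twist": [
    [0,0,0.75],
    [0,0,0.75]
  ]
}}

```text
time: 23.4
eef_pos: [0.4398, 0.0796, 0.0899]
orientation: [[0.984, -0.176, 0.002], [-0.176, -0.984, 0.001], [0.002, -0.001, -1.0]]
ft_force: [-0.2, 0.8, -0.7]
opening: 0.0141
grip_force: 83.5
```

```bash
python3 st.py
```

```text
23.4 q7 -1.6202636713593483 [0.4398 0.0796 0.0899] yawY -100.1250130859184 f_tool [-0.3786 -0.7537  0.6631] tau_world [ 0.2058 -0.1717  0.0965] open 0.014143799429160926 83.54599337093532
```

Call:
{"name": "send_rows", "arguments": {
  "gripper": [-1,-1],
  "xyz": [
    [0,0,0.005],
    [0,0,0.005]
  ],
  "twist": [
    [0,0,0.75],
    [0,0,0.75]
  ]
}}

```text
time: 23.6
eef_pos: [0.4398, 0.0799, 0.0898]
orientation: [[0.961, -0.277, 0.002], [-0.277, -0.961, 0.001], [0.002, -0.001, -1.0]]
ft_force: [-0.7, 1.6, 2.4]
opening: 0.0143
grip_force: 84.1
```

```bash
python3 st.py
```

```text
23.6 q7 -1.707015764497176 [0.4398 0.0799 0.0898] yawY -106.10650606915186 f_tool [-1.0819 -1.3291 -2.3672] tau_world [0.3419 0.0332 0.1738] open 0.014348835521030147 84.07827199436724
```

Call:
{"name": "send_rows", "arguments": {
  "gripper": [-1,-1],
  "xyz": [
    [0,0,0.005],
    [0,0,0.005]
  ],
  "twist": [
    [0,0,0.75],
    [0,0,0.75]
  ]
}}

```text
time: 23.8
eef_pos: [0.4399, 0.0802, 0.0897]
orientation: [[0.927, -0.376, 0.002], [-0.376, -0.927, 0.001], [0.001, -0.002, -1.0]]
ft_force: [-1.9, 2.2, 4.0]
opening: 0.0145
grip_force: 84.5
```

```bash
python3 st.py
```

```text
23.8 q7 -1.7933406160700478 [0.4399 0.0802 0.0897] yawY -112.09785194459876 f_tool [-2.6104 -1.2828 -3.9579] tau_world [0.4088 0.1099 0.1244] open 0.01449913892928269 84.52009820379317
```

Call:
{"name": "send_rows", "arguments": {
  "gripper": [-1,-1],
  "xyz": [
    [-0.01,-0.01,0],
    [-0.01,0,0]
  ],
  "twist": [
    [0,0,0.75],
    [0,0,0.75]
  ]
}}

```text
time: 24.0
eef_pos: [0.4399, 0.0805, 0.0897]
orientation: [[0.882, -0.47, 0.003], [-0.47, -0.882, 0.001], [0.002, -0.002, -1.0]]
ft_force: [-0.6, 1.6, 0.9]
opening: 0.0145
grip_force: 84.6
```

```bash
python3 st.py
```

```text
24.0 q7 -1.8807145686934197 [0.4399 0.0805 0.0897] yawY -118.0600287391738 f_tool [-1.3002 -1.0678 -0.8984] tau_world [ 0.3169 -0.4024  0.6769] open 0.014462005962332825 84.64717573486269
```

Call:
{"name": "send_rows", "arguments": {
  "gripper": [-1],
  "xyz": [
    [0,0,0]
  ],
  "twist": [
    [0,0,0.1]
  ]
}}

```text
time: 24.1
eef_pos: [0.4399, 0.0805, 0.0897]
orientation: [[0.88, -0.474, 0.003], [-0.474, -0.88, 0.001], [0.002, -0.002, -1.0]]
ft_force: [0.1, 3.0, 2.0]
opening: 0.014
grip_force: 85.1
```

```bash
python3 st.py
```

```text
24.1 q7 -1.884801965700957 [0.4399 0.0805 0.0897] yawY -118.32471404824351 f_tool [-1.3101 -2.7229 -1.9676] tau_world [ 0.475  -0.4232  0.729 ] open 0.013975155768579108 85.05911783315241
```

Call:
{"name": "send_rows", "arguments": {
  "gripper": [1,1,1,1,1,1,1,1,1,1,1,1,1,1,1,1,1,1,1,1],
  "xyz": [
    [0,0,0],
    [0,0,0],
    [0,0,0],
    [0,0,-0.95],
    [0,0,-0.95],
    [0,0,-0.95],
    [0,0,-0.95],
    [0,0,-0.95],
    [0,0,-0.95],
    [-0.47,-0.88,0],
    [-0.47,-0.88,0],
    [-0.47,-0.88,0],
    [-0.47,-0.88,0],
    [-0.47,-0.88,0],
    [-0.47,-0.88,0],
    [-0.47,-0.88,0],
    [-0.47,-0.88,0],
    [-0.47,-0.88,0],
    [-0.47,-0.88,0],
    [-0.47,-0.88,0]
  ],
  "twist": [
    [0,0,0],
    [0,0,0],
    [0,0,0],
    [0,0,0],
    [0,0,0],
    [0,0,0],
    [0,0,0],
    [0,0,0],
    [0,0,0],
    [0,0,0],
    [0,0,0],
    [0,0,0],
    [0,0,0],
    [0,0,0],
    [0,0,0],
    [0,0,0],
    [0,0,0],
    [0,0,0],
    [0,0,0],
    [0,0,0]
  ]
}}

```text
time: 26.1
eef_pos: [0.44, 0.355, 0.2313]
orientation: [[0.879, -0.477, -0.0], [-0.477, -0.879, -0.0], [-0.0, 0.0, -1.0]]
ft_force: [-0.8, -0.5, -0.6]
opening: 0.0852
grip_force: 0.0
```

```bash
python3 - <<'E'
from plant import *
import cv2,numpy as np
a=cv2.resize(camera("top")["img"][147:277,186:316],(400,400),interpolation=cv2.INTER_CUBIC)
b=cv2.resize(camera("scene")["img"][145:255,243:373],(400,338),interpolation=cv2.INTER_CUBIC)
b=np.vstack([b,np.zeros((62,400,3),np.uint8)])
cv2.imwrite("pics/f.png",np.hstack([a,b]))
E
python3 st.py
```

```text
26.2 q7 -2.517019878919132 [0.4389 0.3583 0.2309] yawY -118.14807295836883 f_tool [-0.3056 -0.137   1.1742] tau_world [-0.0405  0.0295  0.0025] open 0.08527409311813035 0.0
```

View pics/f.png

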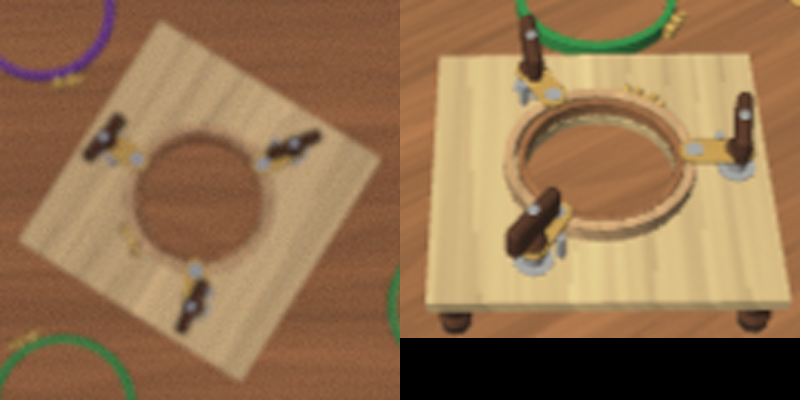

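All three fingers point at the centre with their tips over the hoop (left half: 137,160; 263,165; 196,271). The board corners are unmoved. Handing in.

```bash
python3 -c "
from plant import *
print(job_done())"
```

```text
the job is handed in; nothing more can be done
None
```

I turned all three wing knobs clockwise to their hard stops and handed the job in at 26 s; the hand-in gave no verdict, but the last pictures show every brass finger over the hoop and the table in its place. Knob c briefly took about 2.2 N m at its stop before I backed off.

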